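Put the drip coffee filter back together on its glass

ROBOT

A 7-joint arm with a two-finger parallel gripper is mounted at the origin on the work surface. World frame = base frame: x ahead of the robot, y to its left, z up, the work surface at z = 0. Lengths are in mm, angles in rad, forces in N, time in s.
With the tool pointing down it reaches from about 425 to 825 mm from the base axis. Payload 3.6 kg.
Tool frame: the origin (TCP) lies on the centre line of the jaws, within the pads' length; the fingertips stand 11 mm ahead of it and the grasp point (between the pads) lies 8 mm behind it; z points along the fingers, y is the line along which they close (so a half turn about z gives the same grasp; the last joint's range is limited). The gripper opens to 93 mm and grips with 3 to 60 N. Pads are 15 mm wide; open, the fingers measure 128 mm over their backs; the gripper's body (75 mm by 188 mm) begins 65 mm behind the grasp point.
Start: joints at [-1.327, 0.615, -0.013, 1.423, 0.008, 1.103, -0.04], TCP at [173.217, 626.465, 229.64] pointing down, gripper open.
Joint ranges: [-3.12, 3.12], [-0.3, 2.06], [-1.34, 1.32], [0.26, 2.42], [-1.36, 4.5], [0.01, 1.98], [-2.84, 2.84]. Speed limits (rad/s): [2.79, 2.79, 3.14, 3.14, 3.14, 3.14, 3.14].

INTERFACE

Orientations are given as a unit quaternion [x, y, z, w].
In Python, from station import arm, imaging gives the robot as it stands.
- The arm moves only by the tool apply_moves, never from a script. Its argument "deltas" is a list of rows, each a list of 7 numbers: the turn, a rotation vector about the tool's x, y, z in units of 10 degrees (1.0 is 10 degrees), then the shift along the tool's x, y, z in units of 25 mm (1.0 is 25 mm), then the closure, from -1 (fully open) to 1 (shut). A call has 1 to 12 rows; each row shifts and turns the commanded pose from where the row before left it, along the tool's axes as they then stand; what a row does not reach is not made up. A row lasts 1/8 s, in which the tool goes at most 62.5 mm and 10.7 degrees, less where a joint would pass 70% of its speed; a pose out of reach is approached as far as the arm can. A call is refused whole if a number of a shift passes 1 or a number of a turn 1, either way. A call with a gripper value outside its range is refused whole. The fingers move at their own pace and stop on an object; the grip force is fixed at half the most. Time passes only in rows, so rows that do not move let the fingers close. It gives the time, the measured TCP pose, the force, the opening and the grip force at its end, in the units of the state.
- arm.read_state(): the state, without advancing time (a new reading comes with each control period).
- imaging.snapshot(name): name is "scene" or "top"; returns (picture, depth): 384x512x3 uint8, red, green, blue; 384x512 float32, mm along the optical axis (not along the pixel's ray), 0 where there is no reading.
- imaging.calibration(name): a dict with "fx", "fy", "cx", "cy" (pixels), "cam_to_world" (4x4, takes a point from camera to world coordinates). Camera axes: x right, y up, looking along -z (the intrinsics and any distortion apply to the point x, -y, -z); pixel columns grow to the right and rows downward; lengths in mm; the calibration is good to about 2 mm. A picture is of the moment at which its call begins. calibration takes no time and is no camera call.
- arm.close_job(): hands the job in; it is judged then, once.
The state is a dict: "time_s": time; "qpos": joint angles; "dq": joint speeds; "tau": joint torques, N m; "tcp_pos": TCP position; "tool_rot": TCP orientation; "force": force on the tool from outside, world axes, zero at the start; "torque": the same for the moment, N m; "opening": opening from 0.0 (shut) to 1.0 (fully open); "grip_force": force on a finger pad.
Only numpy, scipy, OpenCV 4.12 (cv2) and the standard library are available. Lean on these libraries where they do the work, as an engineer would, in place of code of your own. Each camera call takes 0.05 s, during which the arm holds its last target. There are 200 camera calls.

TASK

Put the washed drip-coffee filter back together, working from the bottom up: stand the glass upright in the middle of the cork coaster, then sit the filter chamber on the glass, then put the press into the chamber, and last the lid over it, each part seated level and let go before you fetch the next. Set each part down gently without dropping it, and leave the tape, eraser, stapler and glass bowl where they are.

Things in the scene. Friction and masses are not known exactly. Their poses are not given: they have to be found in the camera images.
- turntable: White round plastic turntable on the board, 300 mm across. Origin: centre of its underside. Its flat plate is 24 mm above the origin; a thin lip at the edge rises 5 mm more. The plate turns stiffly (0.12 N m) about the vertical; this reading is the fixed foot's. The glass, chamber, press and lid stand on it about 95 mm from its centre, a quarter turn apart, in any arrangement.
- coaster: Round cork coaster, 96 mm across and 6 mm thick, fixed to the board beside the turntable, on either side of it. Origin: centre of its underside, on the board.
- glass: Small clear glass tumbler, empty, standing upright on the turntable at the start: 75 mm tall, 58 mm across the foot widening to 65 mm at the rim, wall 4 mm (mouth 57 mm across), about 160 g. Origin: centre of its underside; z up its axis.
- chamber: Open steel filter cup on a wide flat brim, upright, 85 g. Origin: centre of its underside; z up. Spigot 46 mm across from 0 to 8 mm (drops into the glass's mouth); brim 84 mm across, 8 to 11 mm (rests on the glass's rim); cup wall 58 mm outside, 53 inside, up to the rim at 44 mm; inner floor at 12 mm. Grip it across the cup, above the brim. Seated, its origin is 67 mm above the glass's.
- press: Steel press, upright: perforated disc 46 mm across and 3 mm thick, an 8 mm stem, and a knob 15 mm across from 30 to 50 mm height. Origin: centre of the disc's underside; z up the stem. 45 g. On the chamber's floor its origin is 12 mm above the chamber's, and the top 18 mm of the knob stand above the chamber's rim.
- lid: Steel lid with a narrow dome and a black knob, right way up, 70 mm across, 49 mm tall, 55 g. Origin: centre of its open underside; z up. Skirt (66 mm inside) from 0 to 6 mm goes round the chamber's wall; the ledge, underside at 6 mm, rests on the chamber's rim; dome 46 mm across, top at 32 mm; knob 15 mm across from 35 to 49 mm. Seated, its origin is 38 mm above the chamber's.
- tape: Bystander: roll of clear tape lying flat in the middle of the turntable, 62 mm across, 19 mm high, with a hole through it. Origin: centre of its underside.
- eraser: Bystander: pink eraser block, 44 x 19 x 12 mm high, lying on the turntable near its edge between two of the coffee parts. Origin: centre of its underside; x along its length.
- stapler: Bystander: chrome stapler standing on the board on the far side of the coaster (away from the robot), about 120 mm from its centre, lying roughly across, 130 x 36 x 54 mm high. Origin: centre of its underside; x along its length.
- bowl: Bystander: small empty glass bowl, 86 mm across and 38 mm high, standing on the board on the near side of the coaster, about 120 mm from its centre. Origin: centre of its underside.
There are look-alikes about, which are no part of the job. What is shaped like the lid but red or turquoise is not meant.

How it is judged:
By the outcome, as a careful person would: the job done as asked, in the order asked, and still so for the second after the job is handed in, with the robot touching nothing.
It also fails if it takes over 131 s, if anything falls off the work surface, if the arm or the gripper's body presses on something with over 40 N, if the wrist force passes 120 N, or if a joint passes its speed limit or range.

## Working session

There is one attempt and no reset: what is moved stays moved. The work goes in short steps, Python scripts to look and compute and a tool call to move; the robot and the scene stay as the last step left them, time stands still between calls to the robot, and variables do not carry over. Pictures are saved under pics/ and viewed, at most 14 in all, crops included, and the job is handed in when it is done.

Besides the shell and the picture viewer there is one more tool, called after "Call:" by a JSON object that holds its "op" and its "data". apply_moves: Moves the arm, as the interface text tells. Its arguments: {"type":"object","properties":{"deltas":{"type":"array"}},"required":["deltas"]}

```bash
mkdir -p pics; cat > h.py <<'E'
from station import arm, imaging
import numpy as np, cv2
def snap(n,tag):
    p,d=imaging.snapshot(n); cv2.imwrite(f'pics/{tag}.png',p[:,:,::-1]); np.savez(f'pics/{tag}.npz',p=p,d=d); return p,d
def ray(n,u,v):
    c=imaging.calibration(n);T=np.array(c['cam_to_world'])
    r=T[:3,:3]@np.array([(u-c['cx'])/c['fx'],-(v-c['cy'])/c['fy'],-1]); return T[:3,3],r
def onz(n,u,v,z):
    o,r=ray(n,u,v); return o+r*(z-o[2])/r[2]
def pts(n,d):
    c=imaging.calibration(n);T=np.array(c['cam_to_world'])
    v,u=np.indices(d.shape)
    P=np.stack([(u-c['cx'])/c['fx']*d,-(v-c['cy'])/c['fy']*d,-d],-1)
    return P@T[:3,:3].T+T[:3,3]
E
python3 - <<'E'
from h import *
for n in ('scene','top'):
    snap(n,n+'0'); c=imaging.calibration(n); print({k:(np.round(v,3).tolist() if k=='cam_to_world' else v) for k,v in c.items()})
print(arm.read_state())
a=cv2.imread('pics/scene0.png');b=cv2.imread('pics/top0.png')
E
```

```text
{'fx': 492.31533639201643, 'fy': 492.31533639201643, 'cx': 257.7639288896086, 'cy': 194.7979970603344, 'cam_to_world': [[0.592, -0.638, 0.492, 1091.736], [0.806, 0.457, -0.377, -409.631], [0.016, 0.62, 0.784, 897.35], [0.0, 0.0, 0.0, 1.0]]}
{'fx': 425.57924141526365, 'fy': 425.57924141526365, 'cx': 260.11086885766906, 'cy': 187.8590018665661, 'cam_to_world': [[0.027, 0.997, -0.07, 455.694], [-1.0, 0.027, 0.008, 2.568], [0.01, 0.07, 0.997, 1018.091], [0.0, 0.0, 0.0, 1.0]]}
{'time_s': 0.1, 'qpos': array([-1.327479  ,  0.61580443, -0.01260924,  1.42471804,  0.00818058,
        1.10339178, -0.04040537]), 'dq': array([-0.00096304, -0.00313825,  0.00019108, -0.00218786,  0.0019013 ,
       -0.00012526, -0.00034711]), 'tau': array([ 1.36290782e-03, -4.60039079e+01,  2.09934195e-01, -1.66244441e+01,
       -6.12625899e-02,  1.69139332e-02,  1.05323545e-04]), 'tcp_pos': array([173.0942418 , 625.82750818, 228.61558497]), 'tool_rot': array([ 1.34454928e-01,  9.90919060e-01, -1.13080941e-03, -1.01322241e-04]), 'force': array([ 0.28780996,  0.36292   , -0.04172865]), 'torque': array([-0.01841007,  0.0624119 , -0.02807817]), 'grip_force': 0.0, 'opening': 0.9981101760278276}
```

View pics/top0.png

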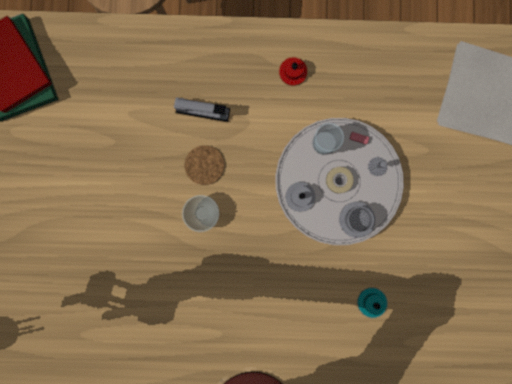

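View pics/scene0.png

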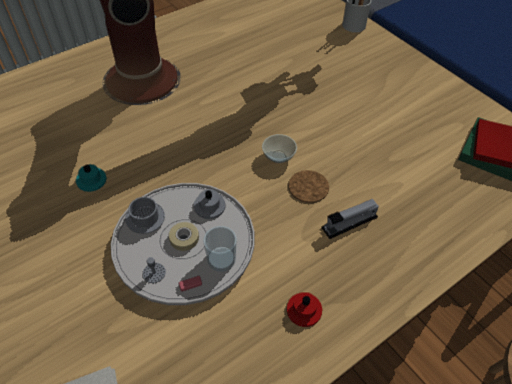

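```bash
python3 - <<'E'
from h import *
z=np.load('pics/top0.npz');p,d=z['p'],z['d'];P=pts('top',d)
print('zero frac',(d==0).mean())
tt=P[181,300:380:10]; print(np.round(P[150:215:8,285:400:12,2]))
# turntable outline: white-ish low saturation
hsv=cv2.cvtColor(p,cv2.COLOR_RGB2HSV)
m=((hsv[...,1]<60)&(hsv[...,2]>60)).astype(np.uint8); m[:, :265]=0;m[:,415:]=0;m[:105]=0;m[255:]=0
m=cv2.morphologyEx(m,cv2.MORPH_CLOSE,np.ones((9,9)))
c=max(cv2.findContours(m,0,2)[0],key=cv2.contourArea);c=cv2.convexHull(c);e=cv2.fitEllipse(c);print('tt ell',e,onz('top',*e[0],27))
cc=onz('top',*e[0],27)
# coaster
m=((hsv[...,0]<25)&(hsv[...,2]<150)&(hsv[...,1]>90)).astype(np.uint8);mm=np.zeros_like(m);mm[140:190,180:230]=m[140:190,180:230]
lab=cv2.cvtColor(p,cv2.COLOR_RGB2LAB)
print('cork px',p[165,205],p[165,240])
# height clusters on the table
H=P[...,2];r=np.hypot(P[...,0]-cc[0],P[...,1]-cc[1])
k=((H>32)&(d>0)&(r<140)).astype(np.uint8)
n,L,s,_=cv2.connectedComponentsWithStats(k)
for i in range(1,n):
    if s[i,4]>15:
        q=P[L==i];print(s[i],np.round(np.percentile(q[:,2],[5,50,98])),np.round(q.mean(0)))
        top=q[q[:,2]>q[:,2].max()-6];print('   top',len(top),np.round(top.mean(0),1),np.round(np.ptp(top,axis=0)))
a=cv2.resize(p[110:255,270:410],None,fx=4,fy=4,interpolation=cv2.INTER_CUBIC)[:,:,::-1]
cv2.imwrite('pics/c1.png',a)
z=np.load('pics/scene0.npz');p=z['p']
cv2.imwrite('pics/c2.png',cv2.resize(p[135:310,100:350],None,fx=3.2,fy=3.2,interpolation=cv2.INTER_CUBIC)[:,:,::-1])
E
```

```text
zero frac 0.0039011637369791665
[[ 2.400e+01  2.400e+01  2.600e+01  7.800e+01  9.900e+01  2.500e+01
   2.600e+01  2.300e+01  2.400e+01  2.900e+01]
 [ 2.400e+01  2.400e+01  2.500e+01  2.600e+01  2.500e+01  2.300e+01
   2.400e+01  2.500e+01  2.700e+01  2.800e+01]
 [ 2.200e+01  2.500e+01  2.400e+01  2.600e+01  2.400e+01  2.600e+01
   2.400e+01  3.000e+01  6.800e+01  2.500e+01]
 [ 2.500e+01  2.400e+01  2.300e+01  2.300e+01  4.200e+01  4.400e+01
   2.600e+01  2.300e+01  2.900e+01  2.500e+01]
 [ 2.200e+01  3.100e+01  2.700e+01  2.200e+01  4.500e+01  3.900e+01
   2.200e+01  2.700e+01  2.600e+01  2.500e+01]
 [ 2.600e+01  5.900e+01  5.500e+01  2.400e+01  4.000e+01  4.400e+01
   2.200e+01  2.700e+01  2.500e+01  2.300e+01]
 [ 2.300e+01  5.300e+01  5.700e+01  1.018e+03  2.400e+01  2.400e+01
   2.400e+01  2.900e+01  2.200e+01  2.500e+01]
 [ 2.400e+01  3.400e+01  3.200e+01  2.400e+01  2.400e+01  3.400e+01
   3.400e+01  3.800e+01  2.500e+01  2.700e+01]
 [-1.000e+00  2.900e+01  2.600e+01  3.100e+01  2.300e+01  3.500e+01
   3.700e+01  5.100e+01  2.600e+01  3.200e+01]]
tt ell ((339.202880859375, 181.05877685546875), (127.0718765258789, 128.8317108154297), 121.44245910644531) [ 546.74490056 -190.1798268    27.        ]
cork px [120  88  56] [150 125  89]
[313 122  32  33 690] [ 33.  66. 102.] [ 641. -156.   66.]
   top 140 [ 636.4 -152.4  100. ] [63. 64.  6.]
[350 131  20  13 152] [34. 36. 40.] [ 650. -234.   36.]
   top 127 [ 649.6 -234.7   36.8] [25. 43.  6.]
[377 159  10   9  56] [36. 73. 78.] [ 584. -278.   67.]
   top 28 [ 585.  -279.2   75.5] [11. 12.  6.]
[326 166  28  27 489] [38. 43. 47.] [ 550. -188.   43.]
   top 292 [ 549.6 -189.2   44.8] [60. 60.  6.]
[286 182  30  29 564] [32. 55. 75.] [509. -99.  48.]
   top 32 [509.  -99.   74.1] [14. 14.  6.]
[ 339  201   37   37 1016] [33. 37. 70.] [ 459. -230.   42.]
   top 99 [ 460.9 -231.3   69.4] [58. 57.  6.]
```

View pics/c1.png

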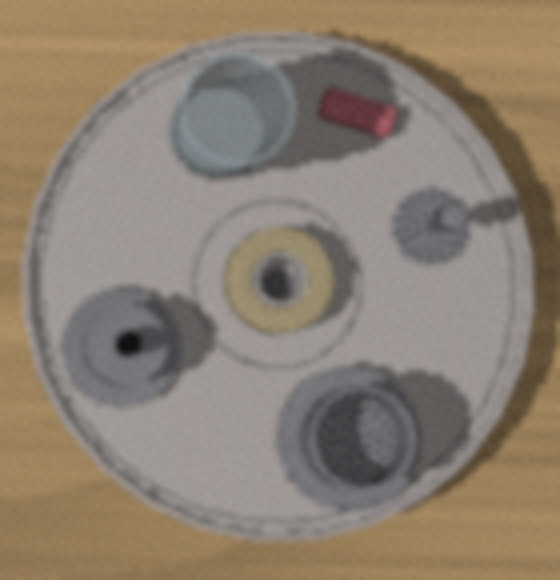

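View pics/c2.png

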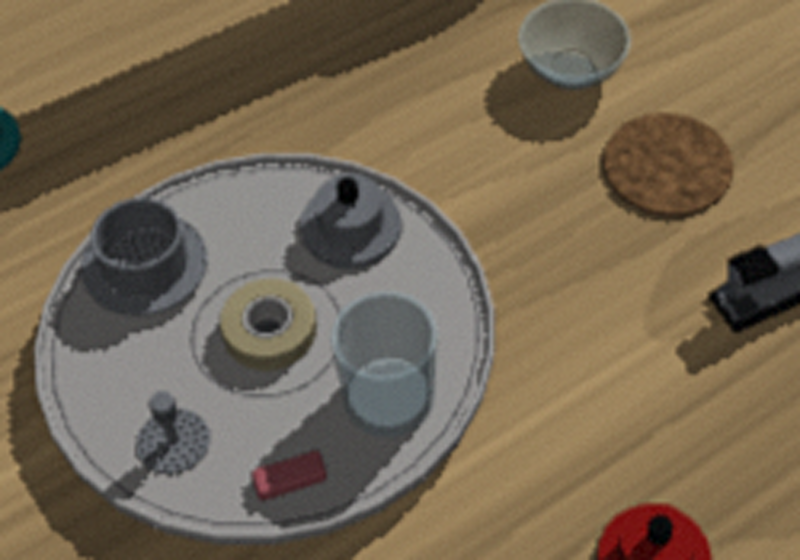

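The top view shows the glass at (329,139), press (378,166), chamber (358,219), lid (301,196), tape (340,180) and cork coaster at (205,165). Depth heights and the 95 mm radii agree with the given sizes. First I turn the tool so it lines up with the world axes, then I travel.

Call:
{"op": "apply_moves", "data": {"deltas": [[0,0,0.93,0,0,0,-1],[0,0,0.93,0,0,0,-1],[0,0,0.93,0,0,0,-1],[0,0,0.93,0,0,0,-1],[0,0,0.93,0,0,0,-1],[0,0,0.93,0,0,0,-1],[0,0,0.93,0,0,0,-1],[0,0,0.93,0,0,0,-1],[0,0,0,-0.97,0.58,0,-1],[0,0,0,-0.97,0.58,0,-1],[0,0,0,-0.97,0.58,0,-1],[0,0,0,-0.97,0.58,0,-1]]}}

```text
time_s: 1.6
tcp_pos: [231.7, 528.5, 229.1]
tool_rot: [0.706, 0.708, -0.001, 0.0]
force: [-0.5, 0.0, 0.2]
opening: 1.0
grip_force: 0.0
```

```bash
python3 - <<'E'
from h import *
from scipy.spatial.transform import Rotation as R
s=arm.read_state();print(s['tcp_pos'],R.from_quat(s['tool_rot']).as_matrix().round(3))
z=np.load('pics/top0.npz');p,d=z['p'],z['d'];P=pts('top',d)
c=p.astype(float)
roi=(slice(138,195),slice(175,238))
m=((c[...,0]<137)&(c[...,0]-c[...,2]>45)).astype(np.uint8)
for T in (125,132,138):
    m=np.zeros(d.shape,np.uint8);g=cv2.GaussianBlur(p,(5,5),0)[...,0];m[roi]=(g[roi]<T)&(c[roi][...,0]-c[roi][...,2]>40)
    m=cv2.morphologyEx(cv2.morphologyEx(m,cv2.MORPH_OPEN,np.ones((3,3))),cv2.MORPH_CLOSE,np.ones((5,5)))
    k=max(cv2.findContours(m,0,2)[0],key=cv2.contourArea);e=cv2.fitEllipse(cv2.convexHull(k));print(T,e,onz('top',*e[0],6))
z=np.load('pics/scene0.npz');p=z['p']
g=cv2.GaussianBlur(p,(5,5),0);print('scene cork',p[187,309],p[187,345])
m=np.zeros(d.shape,np.uint8);r2=(slice(165,208),slice(280,338));gg=g.astype(int);m[r2]=gg[r2][...,0]-0<130
m=cv2.morphologyEx(m,cv2.MORPH_OPEN,np.ones((3,3)))
k=max(cv2.findContours(m,0,2)[0],key=cv2.contourArea);e=cv2.fitEllipse(cv2.convexHull(k));print(e,onz('scene',*e[0],6))
Q=pts('scene',z['d']);cc=np.array([580,120.])
for n,X in (('top',P),('scene',Q)):
    rr=np.hypot(X[...,0]-cc[0],X[...,1]-cc[1]);q=X[(rr<160)&(X[...,2]>14)&(X[...,1]>40)]
    for nm,w in (('stapler',q[q[:,0]>640]),('bowl',q[q[:,0]<530])): print(n,nm,w.min(0).round(),w.max(0).round())
# scene depth check of parts
for nm,c0,h in (('glass',(636.4,-152.4),99),('chamber',(461,-231),68),('press',(585,-279),74),('lid',(509,-99),73)):
    k=(np.hypot(Q[...,0]-c0[0],Q[...,1]-c0[1])<45)&(abs(Q[...,2]-h)<4);q=Q[k];print(nm,len(q),((q.min(0)+q.max(0))/2).round(1),np.ptp(q,axis=0).round())
E
```

```text
[231.66401011 528.49395242 229.14362035] [[-0.003  1.    -0.   ]
 [ 1.     0.003 -0.001]
 [-0.001 -0.    -1.   ]]
125 ((205.2684326171875, 164.67987060546875), (38.94890594482422, 40.65298080444336), 64.29454040527344) [579.139488   126.89698295   6.        ]
132 ((205.2235107421875, 164.4603729248047), (39.67467498779297, 41.9015007019043), 69.65442657470703) [579.66416988 127.02302961   6.        ]
138 ((205.08868408203125, 164.56005859375), (40.77177047729492, 43.24004364013672), 73.33667755126953) [579.41553778 127.33621727   6.        ]
scene cork [89 66 43] [144 119  82]
((307.5362548828125, 187.29127502441406), (35.396507263183594, 43.49699020385742), 88.88020324707031) [582.23448974 127.0968048    6.        ]
top stapler [691.  76.  14.] [728. 201.  57.]
top bowl [422.  89.  14.] [505. 172.  44.]
scene stapler [688.  76.  14.] [729. 203.  56.]
scene bowl [421.  89.  14.] [506. 175.  44.]
glass 238 [ 635.1 -150.6   99. ] [67. 64.  8.]
chamber 153 [ 457.7 -227.8   67.9] [60. 58.  7.]
press 46 [ 582.8 -276.6   73.9] [15. 13.  7.]
lid 37 [507.3 -96.8  72.9] [16. 13.  7.]
```

Call:
{"op": "apply_moves", "data": {"deltas": [[0,0,0,-0.97,0.577,0,-1],[0,0,0,-0.97,0.577,0,-1],[0,0,0,-0.97,0.577,0,-1],[0,0,0,-0.97,0.577,0,-1],[0,0,0,-0.97,0.577,0,-1],[0,0,0,-0.97,0.577,0,-1],[0,0,0,-0.97,0.577,0,-1],[0,0,0,-0.97,0.577,0,-1],[0,0,0,-0.97,0.577,0,-1],[0,0,0,-0.97,0.577,0,-1],[0,0,0,-0.97,0.577,0,-1],[0,0,0,-0.97,0.577,0,-1]]}}

```text
time_s: 3.1
tcp_pos: [405.4, 238.2, 229.4]
tool_rot: [0.706, 0.708, -0.0, -0.0]
force: [0.2, -0.0, 0.5]
opening: 0.999
grip_force: 0.0
```

Call:
{"op": "apply_moves", "data": {"deltas": [[0,0,0,-0.97,0.577,0,-1],[0,0,0,-0.97,0.577,0,-1],[0,0,0,-0.97,0.577,0,-1],[0,0,0,-0.97,0.577,0,-1],[0,0,0,-0.97,0.577,0,-1],[0,0,0,-0.97,0.577,0,-1],[0,0,0,-0.97,0.577,0,-1],[0,0,0,-0.97,0.577,0,-1],[0,0,0,-0.97,0.577,0,-1],[0,0,0,-0.97,0.577,0,-1],[0,0,0,-0.97,0.577,0,-1],[0,0,0,-0.97,0.577,0,-1]]}}

```text
time_s: 4.6
tcp_pos: [579.2, -52.1, 229.2]
tool_rot: [0.706, 0.708, -0.0, -0.001]
force: [-0.1, -0.1, -0.0]
opening: 1.0
grip_force: 0.0
```

Call:
{"op": "apply_moves", "data": {"deltas": [[0,0,0,-0.97,0.577,0,-1],[0,0,0,-0.97,0.577,0,-1],[0,0,0,-0.97,0.577,0,-1],[0,0,0,-0.97,0.577,0,-1],[0,0,0,0,0,0.8,-1],[0,0,0,0,0,0.8,-1],[0,0,0,0,0,0.4,-1],[0,0,0,0,0,0,-1],[0,0,0,0,0,0,-1]]}}

```text
time_s: 5.72
tcp_pos: [637.5, -148.5, 180.5]
tool_rot: [0.706, 0.708, 0.0, 0.001]
force: [-0.1, 0.5, -0.2]
opening: 1.0
grip_force: 0.0
```

```bash
python3 - <<'E'
from h import *
print(arm.read_state()['tcp_pos'],arm.read_state()['qpos'])
a=snap('top','t1')[0];b=snap('scene','s1')[0]
cv2.imwrite('pics/c3.png',np.hstack([cv2.resize(a[90:250,270:420],None,fx=2.6,fy=2.6),cv2.resize(b[100:260,150:300],None,fx=2.6,fy=2.6)])[:,:,::-1])
E
```

```text
[ 637.54116698 -148.50943474  180.45625985] [-0.02583395  0.69392061  0.39797284  1.48073662 -0.2941523   1.02479171
  0.44506629]
```

View pics/c3.png

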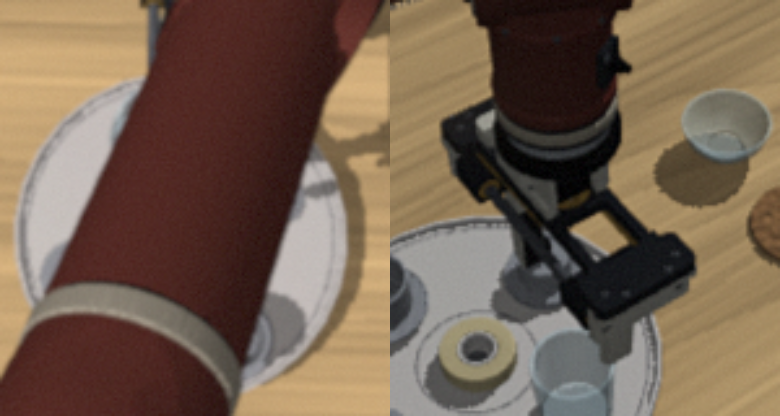

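The crop shows the fingers straddling the glass's line in x, with about 14 mm clearance each side. I descend and grip.

Call:
{"op": "apply_moves", "data": {"deltas": [[0,0,0,-0.12,-0.07,0.6,-1],[0,0,0,0,0,0.9,-1],[0,0,0,0,0,0.9,-1],[0,0,0,0,0,0.9,-1],[0,0,0,0,0,0.7,-1],[0,0,0,0,0,0.58,-1],[0,0,0,0,0,0,-1],[0,0,0,0,0,0,0],[0,0,0,0,0,0,0.4],[0,0,0,0,0,0,1],[0,0,0,0,0,0,1],[0,0,0,0,0,0,1]]}}

```text
time_s: 7.32
tcp_pos: [635.8, -151.5, 65.7]
tool_rot: [0.706, 0.708, 0.0, 0.001]
force: [0.7, -0.2, 1.5]
opening: 0.681
grip_force: 30.4
```

Call:
{"op": "apply_moves", "data": {"deltas": [[0,0,0,0,0,0,1],[0,0,0,0,0,0,1],[0,0,0,0,0,0,1],[0,0,0,0,0,0,1]]}}

```text
time_s: 7.82
tcp_pos: [635.9, -151.5, 65.7]
tool_rot: [0.706, 0.708, 0.0, 0.001]
force: [0.8, -0.4, 5.3]
opening: 0.682
grip_force: 30.4
```

Call:
{"op": "apply_moves", "data": {"deltas": [[0,0,0,0,0,-0.3,1],[0,0,0,0,0,-0.7,1],[0,0,0,0,0,-0.7,1],[0,0,0,0,0,-0.7,1],[0,0,0,0.5,-0.1,0,1],[0,0,0,0.8,-0.16,0,1],[0,0,0,0.8,-0.16,0,1],[0,0,0,0.8,-0.16,0,1],[0,0,0,0.8,-0.16,0,1],[0,0,0,0.8,-0.16,0,1],[0,0,0,0.8,-0.16,0,1],[0,0,0,0.8,-0.16,0,1]]}}

```text
time_s: 9.32
tcp_pos: [604.2, 2.4, 125.2]
tool_rot: [0.706, 0.708, 0.0, 0.0]
force: [0.5, -0.4, -1.6]
opening: 0.683
grip_force: 30.4
```

Call:
{"op": "apply_moves", "data": {"deltas": [[0,0,0,0.8,-0.16,0,1],[0,0,0,0.8,-0.16,0,1],[0,0,0,0.8,-0.16,0,1],[0,0,0,0.8,-0.16,0,1],[0,0,0,0.8,-0.16,0,1],[0,0,0,0.8,-0.16,0,1],[0,0,0,0.54,-0.12,0,1],[0,0,0,0,0,0.4,1],[0,0,0,0,0,0.5,1],[0,0,0,0,0,0.5,1],[0,0,0,0,0,0,1],[0,0,0,0,0,0,1]]}}

```text
time_s: 10.82
tcp_pos: [577.4, 133.9, 90.1]
tool_rot: [0.707, 0.708, -0.0, 0.0]
force: [-0.5, -0.6, -1.2]
opening: 0.679
grip_force: 30.4
```

```bash
python3 - <<'E'
from h import *
print(arm.read_state()['tcp_pos'])
a=snap('top','t2')[0];b=snap('scene','s2')[0]
cv2.imwrite('pics/c4.png',np.hstack([cv2.resize(a[90:240,150:290],None,fx=2.8,fy=2.8),cv2.resize(b[90:240,240:380],None,fx=2.8,fy=2.8)])[:,:,::-1])
E
```

```text
[577.40419334 133.94386574  90.11709149]
```

View pics/c4.png

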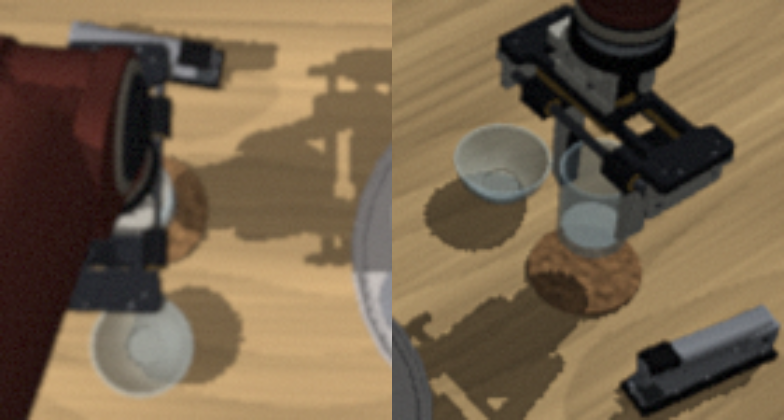

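The glass hangs upright above the cork at right-crop (585,270), about 7 mm too far in +y. I correct that and lower it.

Call:
{"op": "apply_moves", "data": {"deltas": [[0,0,0,-0.27,0.12,0.3,1],[0,0,0,0,0,0.4,1],[0,0,0,0,0,0.4,1],[0,0,0,0,0,0.25,1],[0,0,0,0,0,0.15,1],[0,0,0,0,0,0.08,1],[0,0,0,0,0,0.05,1],[0,0,0,0,0,0,1],[0,0,0,0,0,0,1]]}}

```text
time_s: 12.05
tcp_pos: [580.3, 127.8, 49.6]
tool_rot: [0.706, 0.708, 0.0, 0.0]
force: [-0.5, 0.1, -1.7]
opening: 0.682
grip_force: 30.4
```

Call:
{"op": "apply_moves", "data": {"deltas": [[0,0,0,0,0,0.04,1],[0,0,0,0,0,0,1],[0,0,0,0,0,0,1]]}}

```text
time_s: 12.42
tcp_pos: [580.1, 127.7, 48.4]
tool_rot: [0.706, 0.708, -0.0, -0.0]
force: [0.6, 0.1, -1.3]
opening: 0.678
grip_force: 30.4
```

Call:
{"op": "apply_moves", "data": {"deltas": [[0,0,0,0,0,0.03,1],[0,0,0,0,0,0,1],[0,0,0,0,0,0,1]]}}

```text
time_s: 12.8
tcp_pos: [580.2, 127.7, 47.7]
tool_rot: [0.706, 0.708, 0.0, 0.0]
force: [-1.1, 0.3, -0.5]
opening: 0.68
grip_force: 30.4
```

Call:
{"op": "apply_moves", "data": {"deltas": [[0,0,0,0,0,0.03,1],[0,0,0,0,0,0,1],[0,0,0,0,0,0,1]]}}

```text
time_s: 13.18
tcp_pos: [580.3, 127.8, 47.6]
tool_rot: [0.706, 0.708, 0.0, -0.0]
force: [-1.6, -0.7, 5.3]
opening: 0.68
grip_force: 30.4
```

Call:
{"op": "apply_moves", "data": {"deltas": [[0,0,0,0,0,0,0],[0,0,0,0,0,0,-0.65],[0,0,0,0,0,0,-0.68],[0,0,0,0,0,0,-0.68],[0,0,0,0,0,-0.3,-0.68],[0,0,0,0,0,-0.5,-0.68],[0,0,0,0,0,-0.8,-0.68],[0,0,0,0,0,-0.8,-0.68],[0,0,0,0,0,-0.8,-0.68],[0,0,0,0,0,-0.8,-0.68],[0,0,0,0,0,0,-1],[0,0,0,0,0,0,-1]]}}

```text
time_s: 14.68
tcp_pos: [579.6, 127.8, 146.6]
tool_rot: [0.706, 0.708, -0.0, -0.0]
force: [-0.4, -0.9, -0.7]
opening: 0.985
grip_force: 0.0
```

Call:
{"op": "apply_moves", "data": {"deltas": [[0,0,0,-0.3,-0.1,0,-1],[0,0,0,-1,-0.34,0,-1],[0,0,0,-1,-0.34,0,-1],[0,0,0,-1,-0.34,0,-1],[0,0,0,-1,-0.34,0,-1],[0,0,0,-1,-0.34,0,-1],[0,0,0,-1,-0.34,0,-1],[0,0,0,-1,-0.34,0,-1],[0,0,0,-1,-0.34,0,-1],[0,0,0,-1,-0.34,0,-1],[0,0,0,-1,-0.34,0,-1],[0,0,0,-1,-0.34,0,-1]]}}

```text
time_s: 16.18
tcp_pos: [483.6, -156.2, 146.3]
tool_rot: [0.706, 0.708, -0.001, -0.001]
force: [0.1, -0.7, 0.1]
opening: 0.997
grip_force: 0.0
```

Call:
{"op": "apply_moves", "data": {"deltas": [[0,0,0,-1,-0.33,0,-1],[0,0,0,-1,-0.33,0,-1],[0,0,0,-0.7,-0.23,0,-1],[0,0,0,-0.3,-0.1,0,-1],[0,0,0,0,0,0,-1],[0,0,0,0,0,0,-1]]}}

```text
time_s: 16.92
tcp_pos: [460.5, -229.0, 146.7]
tool_rot: [0.706, 0.708, 0.0, -0.0]
force: [0.7, -0.5, -0.2]
opening: 1.0
grip_force: 0.0
```

```bash
python3 - <<'E'
from h import *
print(arm.read_state()['tcp_pos'])
for n in ('top','scene'):
    p,d=snap(n,n+'3');Q=pts(n,d)
    k=(np.hypot(Q[...,0]-580,Q[...,1]-127)<45)&(abs(Q[...,2]-81)<5)&(d>0);q=Q[k]
    print(n,'glass rim',len(q),((q.min(0)+q.max(0))/2).round(1),np.ptp(q,axis=0).round()) if len(q) else print('none')
a=np.load('pics/top3.npz')['p'];b=np.load('pics/scene3.npz')['p']
cv2.imwrite('pics/c5.png',np.hstack([cv2.resize(a[90:240,150:400],None,fx=1.6,fy=1.6),cv2.resize(b[90:240,100:350],None,fx=1.6,fy=1.6)])[:,:,::-1])
E
```

```text
[ 460.51675465 -229.02900172  146.67640868]
top glass rim 166 [581.9 125.3  80.9] [65. 63.  9.]
scene glass rim 197 [579.8 127.2  80.4] [65. 64.  9.]
```

View pics/c5.png

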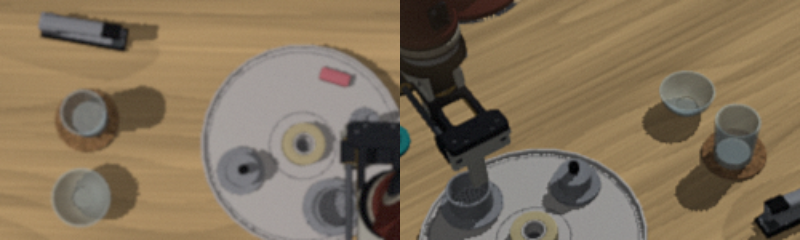

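The glass stands centred on the cork (rim z 81, at 581,126). The fingers straddle the chamber, so I descend.

Call:
{"op": "apply_moves", "data": {"deltas": [[0,0,0,-0.02,-0.04,0.6,-1],[0,0,0,0,0,0.8,-1],[0,0,0,0,0,0.8,-1],[0,0,0,0,0,0.7,-1],[0,0,0,0,0,0.6,-1],[0,0,0,0,0,0.36,-1],[0,0,0,0,0,0,-1],[0,0,0,0,0,0,0],[0,0,0,0,0,0,0.3],[0,0,0,0,0,0,1],[0,0,0,0,0,0,1],[0,0,0,0,0,0,1]]}}

```text
time_s: 18.52
tcp_pos: [459.2, -230.6, 50.7]
tool_rot: [0.706, 0.708, 0.0, -0.0]
force: [-0.4, 0.3, 3.1]
opening: 0.627
grip_force: 30.0
```

Call:
{"op": "apply_moves", "data": {"deltas": [[0,0,0,0,0,0,1],[0,0,0,0,0,0,1],[0,0,0,0,0,0,1]]}}

```text
time_s: 18.9
tcp_pos: [459.2, -230.6, 50.6]
tool_rot: [0.706, 0.708, 0.0, -0.0]
force: [-1.6, 0.6, 5.2]
opening: 0.628
grip_force: 30.0
```

Call:
{"op": "apply_moves", "data": {"deltas": [[0,0,0,0,0,-0.3,1],[0,0,0,0,0,-0.8,1],[0,0,0,0,0,-0.9,1],[0,0,0,0,0,-0.9,1],[0,0,0,0,0,-0.8,1],[0,0,0,0,0,-0.3,1],[0,0,0,0.45,0.15,0,1],[0,0,0,0.9,0.3,0,1],[0,0,0,0.9,0.3,0,1],[0,0,0,0.9,0.3,0,1],[0,0,0,0.9,0.3,0,1],[0,0,0,0.9,0.3,0,1]]}}

```text
time_s: 20.4
tcp_pos: [499.9, -104.6, 149.2]
tool_rot: [0.706, 0.708, -0.001, -0.001]
force: [-0.5, -1.0, 0.2]
opening: 0.63
grip_force: 30.0
```

Call:
{"op": "apply_moves", "data": {"deltas": [[0,0,0,0.9,0.3,0,1],[0,0,0,0.9,0.3,0,1],[0,0,0,0.9,0.3,0,1],[0,0,0,0.9,0.3,0,1],[0,0,0,0.9,0.3,0,1],[0,0,0,0.9,0.3,0,1],[0,0,0,0.9,0.3,0,1],[0,0,0,0.9,0.3,0,1],[0,0,0,0.9,0.3,0,1],[0,0,0,0.9,0.3,0,1],[0,0,0,0.3,0.1,0,1],[0,0,0,0,0,0,1]]}}

```text
time_s: 21.9
tcp_pos: [576.9, 126.3, 149.9]
tool_rot: [0.706, 0.708, -0.0, -0.0]
force: [0.1, -0.4, -1.5]
opening: 0.625
grip_force: 30.0
```

Call:
{"op": "apply_moves", "data": {"deltas": [[0,0,0,0,0,0,1]]}}

```text
time_s: 22.02
tcp_pos: [576.9, 124.5, 150.4]
tool_rot: [0.707, 0.707, -0.001, 0.0]
force: [0.4, -0.1, -0.1]
opening: 0.631
grip_force: 30.0
```

```bash
python3 - <<'E'
from h import *
t=arm.read_state()['tcp_pos'];print(t)
p,d=snap('scene','scene4');Q=pts('scene',d);o=t[2]-26.6
k=(np.hypot(Q[...,0]-t[0],Q[...,1]-t[1])<50)&(Q[...,2]>o+5)&(Q[...,2]<o+14)&(d>0);q=Q[k]
print(len(q),q.min(0).round(1),q.max(0).round(1),q.mean(0).round(1))
cv2.imwrite('pics/c6.png',cv2.resize(p[90:220,240:380],None,fx=4,fy=4)[:,:,::-1])
E
```

```text
[576.92345933 124.48525197 150.41018316]
346 [535.6  82.8 130.9] [617.9 156.8 137.8] [579.5 113.2 135. ]
```

View pics/c6.png

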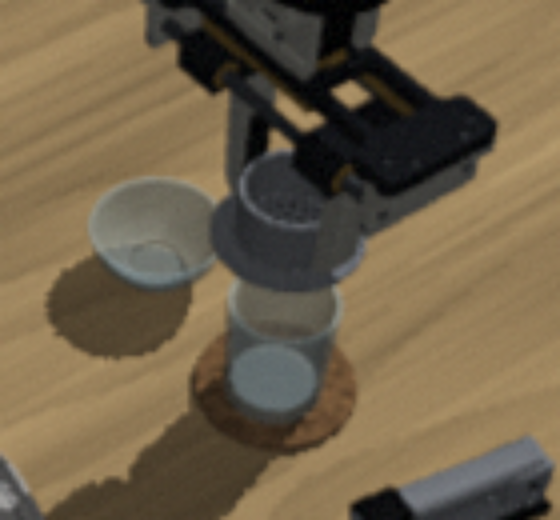

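The chamber is level above the glass. Brim centre (576.8,124.8) against rim (579.8,127.2) in the same camera, so I shift by +3/+2.4 mm and lower.

Call:
{"op": "apply_moves", "data": {"deltas": [[0,0,0,0.1,0.13,0.2,1],[0,0,0,0,0,0.4,1],[0,0,0,0,0,0.4,1],[0,0,0,0,0,0.4,1],[0,0,0,0,0,0.25,1],[0,0,0,0,0,0.15,1],[0,0,0,0,0,0.1,1],[0,0,0,0,0,0.05,1],[0,0,0,0,0,0,1],[0,0,0,0,0,0,1]]}}

```text
time_s: 23.32
tcp_pos: [580.5, 128.5, 101.9]
tool_rot: [0.706, 0.708, 0.0, 0.0]
force: [0.8, 0.4, -0.1]
opening: 0.631
grip_force: 30.0
```

Call:
{"op": "apply_moves", "data": {"deltas": [[0,0,0,0,0,0.04,1],[0,0,0,0,0,0,1],[0,0,0,0,0,0,1]]}}

```text
time_s: 23.7
tcp_pos: [580.4, 128.5, 100.7]
tool_rot: [0.706, 0.708, -0.0, 0.0]
force: [1.1, -0.2, 0.3]
opening: 0.633
grip_force: 30.0
```

Call:
{"op": "apply_moves", "data": {"deltas": [[0,0,0,-0.05,0,0.02,1],[0,0,0,0,0,0.02,1],[0,0,0,0,0,0,1],[0,0,0,0,0,0,1]]}}

```text
time_s: 24.2
tcp_pos: [580.4, 127.0, 99.9]
tool_rot: [0.706, 0.708, -0.0, 0.0]
force: [-0.8, -0.9, 2.2]
opening: 0.628
grip_force: 30.0
```

Call:
{"op": "apply_moves", "data": {"deltas": [[0,0,0,0,0,0.03,1],[0,0,0,0,0,0,1],[0,0,0,0,0,0,1]]}}

```text
time_s: 24.58
tcp_pos: [580.5, 126.9, 99.9]
tool_rot: [0.706, 0.708, 0.0, 0.0]
force: [-2.2, -1.1, 6.7]
opening: 0.63
grip_force: 30.0
```

Call:
{"op": "apply_moves", "data": {"deltas": [[0,0,0,0,0,0,0],[0,0,0,0,0,0,-0.65],[0,0,0,0,0,0,-0.68],[0,0,0,0,0,0,-0.68],[0,0,0,0,0,-0.3,-0.68],[0,0,0,0,0,-0.5,-0.68],[0,0,0,0,0,-0.8,-0.68],[0,0,0,0,0,-0.8,-0.68],[0,0,0,0,0,-0.8,-0.68],[0,0,0,-0.4,0,0,-0.5],[0,0,0,-0.8,0.02,0,-0.3],[0,0,0,-1,0.02,0,-0.3]]}}

```text
time_s: 26.08
tcp_pos: [580.8, 70.3, 178.0]
tool_rot: [0.706, 0.708, -0.001, -0.0]
force: [-0.4, -0.5, 0.0]
opening: 0.655
grip_force: 0.0
```

Call:
{"op": "apply_moves", "data": {"deltas": [[0,0,0,-1,0.01,0,-0.3],[0,0,0,-1,0.01,0,-0.3],[0,0,0,-1,0.01,0,-0.3],[0,0,0,-1,0.01,0,-0.3],[0,0,0,-1,0.01,0,-0.3],[0,0,0,-1,0.01,0,-0.3],[0,0,0,-1,0.01,0,-0.3],[0,0,0,-1,0.01,0,-0.3],[0,0,0,-1,0.01,0,-0.3],[0,0,0,-1,0.01,0,-0.3],[0,0,0,-1,0,0,-0.3],[0,0,0,-1,0,0,-0.3]]}}

```text
time_s: 27.58
tcp_pos: [582.9, -230.4, 177.7]
tool_rot: [0.707, 0.707, -0.001, -0.001]
force: [0.8, -0.4, 0.6]
opening: 0.65
grip_force: 0.0
```

Call:
{"op": "apply_moves", "data": {"deltas": [[0,0,0,-1,0,0,-0.3],[0,0,0,-0.7,0,0,-0.3],[0,0,0,-0.3,0,0,-0.3],[0,0,0,0,0,0.5,-0.3],[0,0,0,0,0,0.5,-0.3],[0,0,0,0,0,0.5,-0.3],[0,0,0,0,0,0.2,-0.3],[0,0,0,0,0,0,-0.3],[0,0,0,0,0,0,-0.3]]}}

```text
time_s: 28.7
tcp_pos: [585.2, -277.9, 136.9]
tool_rot: [0.706, 0.708, 0.0, 0.0]
force: [-0.3, -0.8, 0.4]
opening: 0.648
grip_force: 0.0
```

```bash
python3 - <<'E'
from h import *
t=arm.read_state()['tcp_pos'];print(t)
I=[]
for n in ('top','scene'):
    p,d=snap(n,n+'5');Q=pts(n,d)
    for nm,c,z,r in (('chamber rim',(580,127),117,40),('brim',(580,127),83,55),('press knob',(584,-278),74,20),('press disc',(584,-278),27,25),('lid knob',(508,-98),73,15)):
        k=(np.hypot(Q[...,0]-c[0],Q[...,1]-c[1])<r)&(abs(Q[...,2]-z)<(4 if z>70 else 2.5))&(d>0);q=Q[k]
        if len(q): print(n,nm,len(q),((q.min(0)+q.max(0))/2).round(1),np.ptp(q,axis=0).round())
b=p
cv2.imwrite('pics/c7.png',cv2.resize(b[120:300,90:350],None,fx=3,fy=3)[:,:,::-1])
E
```

```text
[ 585.22346975 -277.93327935  136.85116519]
top chamber rim 132 [581.7 126.  117.1] [57. 58.  8.]
top brim 786 [581.4 126.   83.3] [82. 82.  7.]
top press knob 32 [ 585.6 -279.4   74.6] [14. 12.  6.]
top press disc 233 [ 584.9 -278.8   27. ] [48. 48.  5.]
top lid knob 33 [509.1 -98.7  73. ] [14. 13.  6.]
scene chamber rim 150 [579.4 128.8 117. ] [60. 59.  8.]
scene brim 392 [579.7 128.7  83.7] [84. 84.  7.]
scene press knob 9 [ 588.3 -279.6   73.1] [5. 6. 5.]
scene press disc 326 [ 584.2 -277.8   27. ] [47. 48.  5.]
scene lid knob 38 [506.7 -95.8  72.7] [16. 14.  7.]
```

View pics/c7.png

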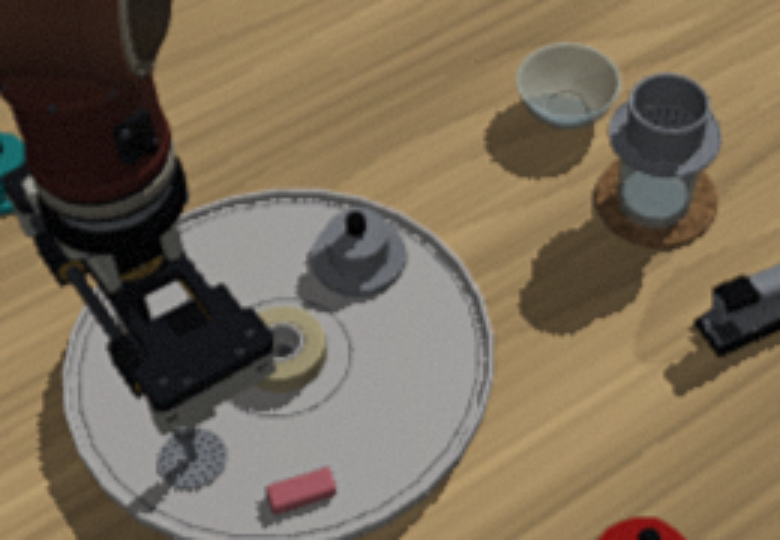

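Chamber seated level on the glass, rim at z 117 and centre (580.5,127.4). The gripper is above the press, so I descend to its knob.

Call:
{"op": "apply_moves", "data": {"deltas": [[0,0,0,-0.01,-0.02,0.5,-0.3],[0,0,0,0,0,0.7,-0.3],[0,0,0,0,0,0.7,-0.3],[0,0,0,0,0,0.5,-0.3],[0,0,0,0,0,0.27,-0.3],[0,0,0,0,0,0,0],[0,0,0,0,0,0,0.3],[0,0,0,0,0,0,0.5],[0,0,0,0,0,0,0.6],[0,0,0,0,0,0,1],[0,0,0,0,0,0,1],[0,0,0,0,0,0,1]]}}

```text
time_s: 30.3
tcp_pos: [584.3, -278.0, 69.7]
tool_rot: [0.706, 0.708, -0.0, -0.0]
force: [-0.4, -0.3, 1.4]
opening: 0.154
grip_force: 30.0
```

Call:
{"op": "apply_moves", "data": {"deltas": [[0,0,0,0,0,0,1],[0,0,0,0,0,0,1],[0,0,0,0,0,0,1]]}}

```text
time_s: 30.68
tcp_pos: [584.3, -278.1, 69.8]
tool_rot: [0.706, 0.708, -0.0, 0.0]
force: [-0.9, 0.1, 1.3]
opening: 0.148
grip_force: 30.0
```

Call:
{"op": "apply_moves", "data": {"deltas": [[0,0,0,0,0,-0.3,1],[0,0,0,0,0,-0.8,1],[0,0,0,0,0,-0.9,1],[0,0,0,0,0,-0.9,1],[0,0,0,0,0,-0.9,1],[0,0,0,0,0,-0.6,1],[0,0,0,0.4,0,0,1],[0,0,0,0.8,-0.01,0,1],[0,0,0,0.9,-0.01,0,1],[0,0,0,0.9,-0.01,0,1],[0,0,0,0.9,-0.01,0,1],[0,0,0,0.9,-0.01,0,1]]}}

```text
time_s: 32.17
tcp_pos: [582.1, -154.7, 178.3]
tool_rot: [0.705, 0.709, -0.0, -0.002]
force: [-0.3, -1.1, -0.2]
opening: 0.15
grip_force: 30.0
```

Call:
{"op": "apply_moves", "data": {"deltas": [[0,0,0,0.9,-0.01,0,1],[0,0,0,0.9,-0.01,0,1],[0,0,0,0.9,-0.01,0,1],[0,0,0,0.9,-0.01,0,1],[0,0,0,0.9,-0.01,0,1],[0,0,0,0.9,-0.01,0,1],[0,0,0,0.9,-0.01,0,1],[0,0,0,0.9,-0.01,0,1],[0,0,0,0.9,-0.01,0,1],[0,0,0,0.9,-0.01,0,1],[0,0,0,0.9,0,0,1],[0,0,0,0.9,0,0,1]]}}

```text
time_s: 33.67
tcp_pos: [578.2, 114.5, 178.6]
tool_rot: [0.706, 0.709, -0.001, -0.001]
force: [0.5, 0.2, -0.6]
opening: 0.148
grip_force: 30.0
```

Call:
{"op": "apply_moves", "data": {"deltas": [[0,0,0,0.4,0,0,1],[0,0,0,0.2,0,0,1],[0,0,0,0,0,0,1],[0,0,0,0,0,0,1],[0,0,0,0,0,0,1]]}}

```text
time_s: 34.3
tcp_pos: [579.7, 126.0, 179.8]
tool_rot: [0.707, 0.707, -0.0, 0.0]
force: [0.8, -0.1, -0.5]
opening: 0.154
grip_force: 30.0
```

```bash
python3 - <<'E'
from h import *
t=arm.read_state()['tcp_pos'];print(t)
for n in ('top','scene'):
    p,d=snap(n,n+'6');Q=pts(n,d);o=t[2]-45.8
    for nm,lo,hi,r in (('disc',o-3,o+7,30),('rim',114,121,36)):
        k=(np.hypot(Q[...,0]-t[0],Q[...,1]-t[1])<r)&(Q[...,2]>lo)&(Q[...,2]<hi)&(d>0);q=Q[k]
        if len(q): print(n,nm,len(q),q.min(0).round(1),q.max(0).round(1))
cv2.imwrite('pics/c8.png',cv2.resize(p[70:220,240:380],None,fx=4,fy=4)[:,:,::-1])
E
```

```text
[579.7169994  126.04077545 179.75089583]
top disc 7 [577.5 101.3 134.7] [596.1 119.  139.8]
top rim 40 [553.5  97.2 114.6] [605.4 123.6 120.5]
scene disc 234 [556.6 103.7 134.7] [601.4 150.4 140.9]
scene rim 84 [553.3 100.2 114.1] [609.3 157.9 120.9]
```

View pics/c8.png

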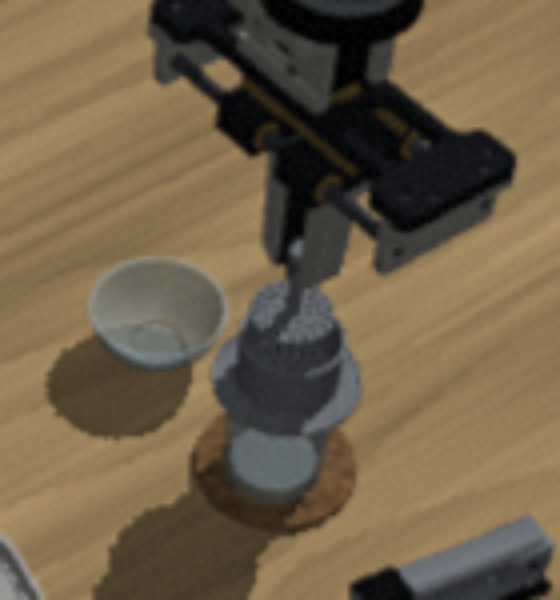

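The press hangs level above the chamber. Disc (579,127) against rim (579.4–581,129), so I shift about 1.5 mm and lower it.

Call:
{"op": "apply_moves", "data": {"deltas": [[0,0,0,0.06,0.03,0.1,1],[0,0,0,0,0,0.3,1],[0,0,0,0,0,0.1,1],[0,0,0,0,0,0,1],[0,0,0,0,0,0,1]]}}

```text
time_s: 35.02
tcp_pos: [580.5, 128.4, 167.2]
tool_rot: [0.706, 0.708, 0.0, 0.0]
force: [-0.0, -1.1, -1.0]
opening: 0.154
grip_force: 30.0
```

Call:
{"op": "apply_moves", "data": {"deltas": [[0,0,0,0,0,0.25,1],[0,0,0,0,0,0.25,1],[0,0,0,0,0,0.25,1],[0,0,0,0,0,0.25,1],[0,0,0,0,0,0.2,1],[0,0,0,0,0,0.1,1],[0,0,0,0,0,0.05,1],[0,0,0,0,0,0,1],[0,0,0,0,0,0,1]]}}

```text
time_s: 36.15
tcp_pos: [580.5, 128.5, 133.6]
tool_rot: [0.706, 0.708, 0.0, 0.0]
force: [0.6, -0.3, -0.3]
opening: 0.152
grip_force: 30.0
```

Call:
{"op": "apply_moves", "data": {"deltas": [[0,0,0,0,0,0.05,1],[0,0,0,0,0,0.03,1],[0,0,0,0,0,0,1],[0,0,0,0,0,0,1]]}}

```text
time_s: 36.65
tcp_pos: [580.4, 128.5, 131.4]
tool_rot: [0.706, 0.708, -0.0, 0.0]
force: [0.5, -0.8, -0.0]
opening: 0.152
grip_force: 30.0
```

Call:
{"op": "apply_moves", "data": {"deltas": [[0,0,0,0,0,0.03,1],[0,0,0,0,0,0,1],[0,0,0,0,0,0,1]]}}

```text
time_s: 37.02
tcp_pos: [580.5, 128.5, 130.9]
tool_rot: [0.706, 0.708, 0.0, 0.0]
force: [-2.0, 0.2, 2.1]
opening: 0.154
grip_force: 30.0
```

Call:
{"op": "apply_moves", "data": {"deltas": [[0,0,0,0,0,0,0.5],[0,0,0,0,0,0,0.2],[0,0,0,0,0,0,-0.1],[0,0,0,0,0,0,-0.3],[0,0,0,0,0,-0.3,-0.3],[0,0,0,0,0,-0.6,-0.3],[0,0,0,0,0,-0.7,-0.3],[0,0,0,0,0,-0.5,-0.3],[0,0,0,-0.4,-0.13,0,-0.3],[0,0,0,-0.8,-0.26,0,-0.3],[0,0,0,-0.9,-0.29,0,-0.3],[0,0,0,-0.9,-0.29,0,-0.3]]}}

```text
time_s: 38.52
tcp_pos: [555.1, 50.5, 182.7]
tool_rot: [0.707, 0.707, -0.001, -0.0]
force: [0.5, 0.1, 0.1]
opening: 0.65
grip_force: 0.0
```

Call:
{"op": "apply_moves", "data": {"deltas": [[0,0,0,-0.9,-0.29,0,-0.3],[0,0,0,-0.9,-0.29,0,-0.3],[0,0,0,-0.9,-0.29,0,-0.3],[0,0,0,-0.9,-0.29,0,-0.3],[0,0,0,-0.9,-0.29,0,-0.3],[0,0,0,-0.9,-0.29,0,-0.3],[0,0,0,-0.5,-0.16,0.4,-0.3],[0,0,0,-0.14,-0.13,0.6,-0.3],[0,0,0,0,0,0.6,-0.3],[0,0,0,0,0,0.4,-0.3],[0,0,0,0,0,0,-0.3],[0,0,0,0,0,0,-0.3]]}}

```text
time_s: 40.02
tcp_pos: [506.3, -97.6, 133.3]
tool_rot: [0.706, 0.708, 0.0, 0.0]
force: [-0.3, -0.1, 0.4]
opening: 0.651
grip_force: 0.0
```

```bash
python3 - <<'E'
from h import *
t=arm.read_state()['tcp_pos'];print(t)
for n in ('top','scene'):
    p,d=snap(n,n+'7');Q=pts(n,d)
    for nm,c,z,w,r in (('chamber rim',(580,127),117,4,40),('press knob',(580,127),135,4,25),('lid knob',(508,-98),73,4,15),('lid ledge',(508,-98),31,5,38)):
        k=(np.hypot(Q[...,0]-c[0],Q[...,1]-c[1])<r)&(abs(Q[...,2]-z)<w)&(d>0);q=Q[k]
        if len(q): print(n,nm,len(q),((q.min(0)+q.max(0))/2).round(1),np.ptp(q,axis=0).round())
cv2.imwrite('pics/c9.png',cv2.resize(p[70:270,150:370],None,fx=2.9,fy=2.9)[:,:,::-1])
E
```

```text
[506.34957762 -97.56996046 133.32697207]
top chamber rim 131 [581.6 126.2 116.8] [56. 58.  7.]
top press knob 40 [581.4 126.8 135.1] [13. 13.  7.]
top lid ledge 78 [514.3 -71.7  31.2] [45. 20.  9.]
scene chamber rim 163 [579.4 128.8 116.8] [60. 60.  8.]
scene press knob 35 [579.9 129.  134.8] [15. 14.  7.]
scene lid knob 37 [507.2 -96.7  72.9] [16. 15.  7.]
scene lid ledge 334 [509.2 -98.3  31.1] [70. 73. 10.]
```

View pics/c9.png

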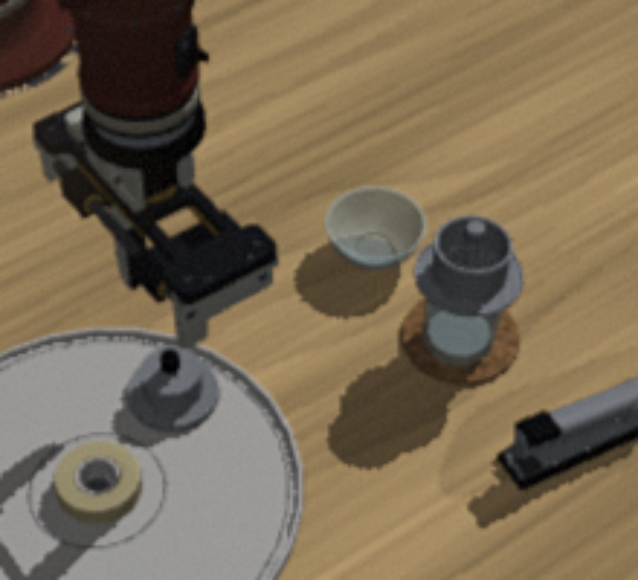

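The press stands upright in the chamber, knob top at z ~135 as expected. The lid is beneath the gripper, and I grip its knob just above the dome.

Call:
{"op": "apply_moves", "data": {"deltas": [[0,0,0,0,0.07,0.5,-0.3],[0,0,0,0,0,0.7,-0.3],[0,0,0,0,0,0.7,-0.3],[0,0,0,0,0,0.45,-0.3],[0,0,0,0,0,0.2,-0.3],[0,0,0,0,0,0,0],[0,0,0,0,0,0,0.3],[0,0,0,0,0,0,0.5],[0,0,0,0,0,0,0.6],[0,0,0,0,0,0,1],[0,0,0,0,0,0,1],[0,0,0,0,0,0,1]]}}

```text
time_s: 41.62
tcp_pos: [507.7, -97.7, 69.5]
tool_rot: [0.706, 0.708, 0.0, 0.0]
force: [-0.1, -0.2, 1.4]
opening: 0.147
grip_force: 30.0
```

Call:
{"op": "apply_moves", "data": {"deltas": [[0,0,0,0,0,0,1],[0,0,0,0,0,0,1],[0,0,0,0,0,0,1]]}}

```text
time_s: 42.0
tcp_pos: [507.8, -97.7, 69.5]
tool_rot: [0.706, 0.708, 0.0, 0.0]
force: [-0.1, -0.4, 2.2]
opening: 0.151
grip_force: 30.0
```

Call:
{"op": "apply_moves", "data": {"deltas": [[0,0,0,0,0,-0.3,1],[0,0,0,0,0,-0.8,1],[0,0,0,0,0,-0.9,1],[0,0,0,0,0,-0.9,1],[0,0,0,0,0,-0.9,1],[0,0,0,0,0,-0.9,1],[0,0,0,0,0,-0.7,1],[0,0,0,0,0,0,1],[0,0,0,0.4,0.13,0,1],[0,0,0,0.8,0.26,0,1],[0,0,0,0.8,0.26,0,1],[0,0,0,0.8,0.26,0,1]]}}

```text
time_s: 43.5
tcp_pos: [529.9, -25.9, 203.1]
tool_rot: [0.706, 0.708, -0.001, -0.001]
force: [0.4, 0.7, -0.7]
opening: 0.152
grip_force: 30.0
```

Call:
{"op": "apply_moves", "data": {"deltas": [[0,0,0,0.8,0.26,0,1],[0,0,0,0.8,0.26,0,1],[0,0,0,0.8,0.26,0,1],[0,0,0,0.8,0.26,0,1],[0,0,0,0.8,0.26,0,1],[0,0,0,0.8,0.26,0,1],[0,0,0,0.8,0.26,0,1],[0,0,0,0.42,0.12,0,1],[0,0,0,0.2,0.06,0,1],[0,0,0,0,0,0,1],[0,0,0,0,0,0,1],[0,0,0,0,0,0,1]]}}

```text
time_s: 45.0
tcp_pos: [579.8, 127.1, 204.5]
tool_rot: [0.707, 0.708, -0.0, 0.0]
force: [0.4, 0.0, -0.7]
opening: 0.148
grip_force: 30.0
```

```bash
python3 - <<'E'
from h import *
t=arm.read_state()['tcp_pos'];print(t)
n='scene'
p,d=snap(n,n+'8');Q=pts(n,d);o=t[2]-45.5
for nm,lo,hi,r in (('ledge',o+1,o+10,40),('brim',80,86,50)):
        k=(np.hypot(Q[...,0]-t[0],Q[...,1]-t[1])<r)&(Q[...,2]>lo)&(Q[...,2]<hi)&(d>0);q=Q[k]
        if len(q): print(n,nm,len(q),q.min(0).round(1),q.max(0).round(1))
cv2.imwrite('pics/c10.png',cv2.resize(p[50:210,240:380],None,fx=3.6,fy=3.6)[:,:,::-1])
E
```

```text
[579.84855359 127.145986   204.53893156]
scene ledge 294 [544.9  92.  160.1] [615.5 161.2 169. ]
scene brim 306 [537.2  86.6  80. ] [621.  171.4  86. ]
```

View pics/c10.png

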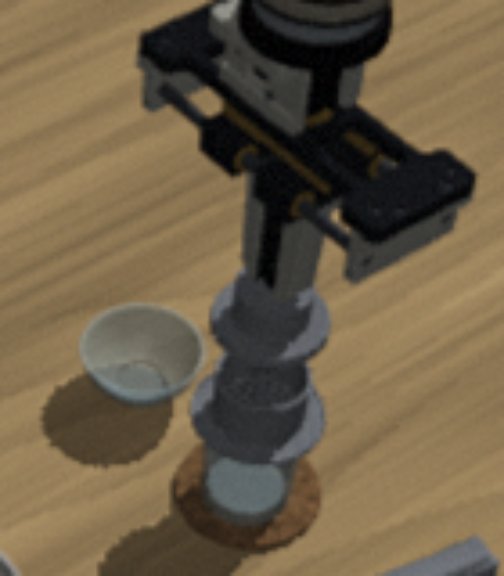

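The lid is level above the chamber. Ledge centre (580,127) against (579.3,129), so a small +y correction, then lower.

Call:
{"op": "apply_moves", "data": {"deltas": [[0,0,0,0.04,-0.02,0.2,1],[0,0,0,0,0,0.4,1],[0,0,0,0,0,0.4,1],[0,0,0,0,0,0.2,1],[0,0,0,0,0,0.1,1],[0,0,0,0,0,0,1],[0,0,0,0,0,0,1]]}}

```text
time_s: 45.92
tcp_pos: [579.6, 129.0, 172.2]
tool_rot: [0.706, 0.708, 0.0, 0.0]
force: [-0.1, 0.2, -0.1]
opening: 0.149
grip_force: 30.0
```

Call:
{"op": "apply_moves", "data": {"deltas": [[0,0,0,0,0,0.15,1],[0,0,0,0,0,0.15,1],[0,0,0,0,0,0.1,1],[0,0,0,0,0,0.08,1],[0,0,0,0,0,0.05,1],[0,0,0,0,0,0,1],[0,0,0,0,0,0,1]]}}

```text
time_s: 46.8
tcp_pos: [579.4, 128.9, 158.7]
tool_rot: [0.706, 0.708, 0.0, 0.0]
force: [-0.6, -1.0, -0.8]
opening: 0.149
grip_force: 30.0
```

Call:
{"op": "apply_moves", "data": {"deltas": [[0,0,0,0,0,0.05,1],[0,0,0,0,0,0.03,1],[0,0,0,0,0,0,1],[0,0,0,0,0,0,1]]}}

```text
time_s: 47.3
tcp_pos: [579.4, 129.0, 156.8]
tool_rot: [0.706, 0.708, 0.0, 0.0]
force: [0.3, 0.1, 1.3]
opening: 0.15
grip_force: 30.0
```

Call:
{"op": "apply_moves", "data": {"deltas": [[0,0,0,0,0,0.02,1],[0,0,0,0,0,0,1],[0,0,0,0,0,0,1]]}}

```text
time_s: 47.68
tcp_pos: [579.5, 129.0, 156.7]
tool_rot: [0.706, 0.708, 0.0, 0.0]
force: [-1.4, -0.1, 4.9]
opening: 0.15
grip_force: 30.0
```

Contact at the expected height. I release, rise and move clear.

Call:
{"op": "apply_moves", "data": {"deltas": [[0,0,0,0,0,0,0.5],[0,0,0,0,0,0,0.2],[0,0,0,0,0,0,-0.1],[0,0,0,0,0,0,-0.3],[0,0,0,0,0,-0.3,-0.3],[0,0,0,0,0,-0.6,-0.3],[0,0,0,0,0,-0.8,-0.3],[0,0,0,0,0,-0.8,-0.3],[0,0,0,-0.6,0,0,-0.3],[0,0,0,-0.9,0,0,-0.3],[0,0,0,-0.9,0,0,-0.3],[0,0,0,-0.9,0,0,-0.3]]}}

```text
time_s: 49.18
tcp_pos: [579.0, 44.2, 218.3]
tool_rot: [0.707, 0.707, -0.001, -0.0]
force: [-0.2, 0.9, -0.3]
opening: 0.653
grip_force: 0.0
```

Call:
{"op": "apply_moves", "data": {"deltas": [[0,0,0,-0.9,0,0,-0.3],[0,0,0,-0.9,0,0,-0.3],[0,0,0,-0.9,0,0,-0.3],[0,0,0,-0.5,0,0,-0.3],[0,0,0,0,0,0,-0.3],[0,0,0,0,0,0,-0.3],[0,0,0,0,0,0,-0.3]]}}

```text
time_s: 50.05
tcp_pos: [579.8, -32.2, 218.5]
tool_rot: [0.706, 0.709, 0.0, -0.0]
force: [0.3, -0.4, -0.9]
opening: 0.648
grip_force: 0.0
```

```bash
python3 - <<'E'
from h import *
print(arm.read_state()['tcp_pos'])
for n in ('top','scene'):
    p,d=snap(n,n+'9');Q=pts(n,d)
    for nm,z,w,r in (('brim',83,4,50),('ledge',120,5,40),('knob',160,4,25)):
        k=(np.hypot(Q[...,0]-580,Q[...,1]-127)<r)&(abs(Q[...,2]-z)<w)&(d>0);q=Q[k]
        if len(q): print(n,nm,len(q),((q.min(0)+q.max(0))/2).round(1),np.ptp(q,axis=0).round(),q[:,2].mean().round(1))
cv2.imwrite('pics/c11.png',cv2.resize(p[70:310,100:400],None,fx=2.4,fy=2.4)[:,:,::-1])
E
```

```text
[579.82748531 -32.18854453 218.5096269 ]
top brim 269 [581.2 126.1  83.1] [82. 82.  8.] 83.7
top ledge 426 [580.4 127.1 120. ] [67. 69. 10.] 119.4
top knob 42 [580.9 127.3 159.4] [14. 13.  7.] 160.3
scene brim 301 [581.6 128.1  83.8] [80. 81.  6.] 84.3
scene ledge 321 [579.3 129.9 120. ] [70. 71. 10.] 120.0
scene knob 37 [579.9 129.3 159.7] [15. 15.  7.] 160.5
```

View pics/c11.png

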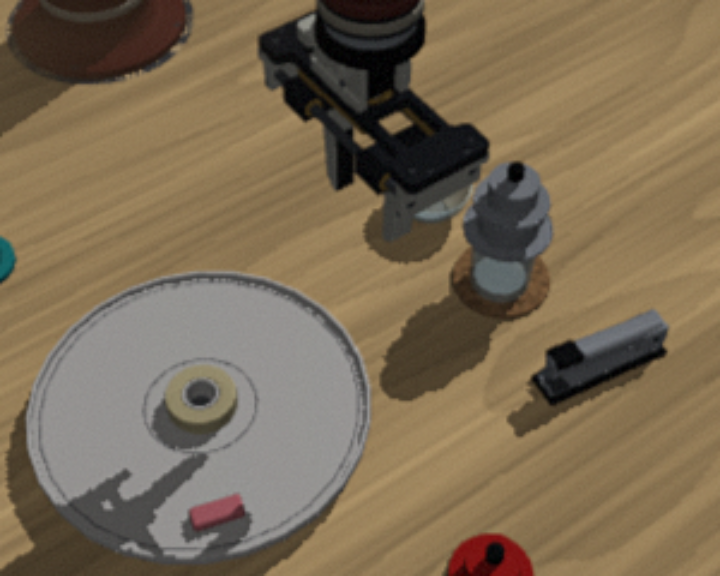

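The stack stands level on the coaster at (505,240), with the lid knob top at z ~160 as expected. Tape, eraser, stapler and bowl have not been disturbed, and the gripper is clear.

```bash
python3 -c "
from station import arm
print(arm.close_job())"
```

```text
the job is handed in; nothing more can be done
None
```

The filter is back together on the coaster (glass, chamber, press, lid), each part seated level and let go in that order, and the job was handed in at about 50 s of the 131 s limit, with tape, eraser, stapler and bowl left where they were.

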